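# Tighten the mould clamp's collar with the tommy bar

## Robot

A 6-joint arm with a two-finger parallel gripper is mounted at the origin on the work surface. World frame = base frame: x ahead of the robot, y to its left, z up, the work surface at z = 0. Lengths are in m, angles in degrees, forces in N, time in s.
With the tool pointing down it reaches from about 0.325 to 0.775 m from the base axis. Payload 5.5 kg.
Tool frame: the origin (TCP) lies at the centre of the arm's flange, where the gripper is bolted on; the fingertips stand 182 mm ahead of it and the grasp point (between the pads) lies 163 mm ahead of it; z points along the fingers, y is the line along which they close (so a half turn about z gives the same grasp; the last joint's range is limited). The gripper opens to 88 mm and grips with 3 to 60 N. Pads are 20 mm wide; open, the fingers measure 115 mm over their backs; the gripper's body (75 mm by 178 mm) begins 61 mm behind the grasp point.
Start: joints at [67.569, 5.22, 70.514, -0, 104.267, -3.249], TCP at [0.197, 0.567, 0.405] pointing down, gripper open.
Joint ranges: [-164.24, 164.24], [-49.07, 125.15], [9.68, 141.18], [-86.29, 266.29], [3.28, 154.24], [-151.56, 151.56]. Speed limits (degrees/s): [147.25, 147.25, 172.46, 180, 180, 180].

## Interface

Orientations are given as [roll, pitch, yaw] about the fixed x, y, z axes, in that order (R = Rz(yaw) Ry(pitch) Rx(roll)).
In Python, from station import r gives the robot as it stands. The module is installed in compiled form; this text tells all that it offers. Calls block until the motion is done:
- r.reach(position, orientation): joint-space move of the TCP to a pose.
- r.servo_line(position, rotation=None, speed=0.15): straight line of the TCP; rotation=None keeps the orientation; speed is the mean speed in m/s.
- r.move_joints(angles): joint-space move.
- r.let_go() and r.grab(squeeze=None): open the fingers fully, or close them until they stop; squeeze is the grip in N (None keeps the last).
- r.wait(seconds).
- r.inverse_kinematics(position, orientation): joint angles nearest the present ones, or None.
- r.sense(): the state.
- r.snapshot(name): name is "scene" or "top" or "wrist"; returns a dict with "frame" (420x560x3 uint8, red, green, blue), "fx", "fy", "cx", "cy" (pixels), "dist_coeffs" ([k1, k2, p1, p2, k3] as OpenCV has them; the pictures are not rectified), "R" (3x3) and "t" (3): a world point X has camera coordinates R X + t. Camera axes: x right, y down, z forward; pixel columns grow to the right and rows downward; lengths in m; the calibration is good to about 2 mm. A picture is of the moment at which its call begins. There is no depth.
A pose or a line that the arm cannot do raises r.IKError and nothing moves.
- r.hand_in(): hands the job in; it is judged then, once.
The state is a dict: "clock": time; "joints": joint angles; "joint_vel": joint speeds; "joint_torque": joint torques, N m; "tcp_pos": TCP position; "orientation": TCP orientation; "contact_force": force on the tool from outside, world axes, zero at the start; "torque": the same for the moment, N m; "opening": finger opening in m; "gripper_force": force on a finger pad.
Only numpy, scipy, OpenCV 4.12 (cv2) and the standard library are available. Lean on these libraries where they do the work, as an engineer would, in place of code of your own. Each camera call takes 0.05 s, during which the arm holds its last target. There are 200 camera calls.

## Task

Take the tommy bar from its wooden rest and use it, hole after hole, to screw the brass collar of the mould clamp clockwise (seen from above) until it comes home against its hard stop, and give it one firm pull there (about 15 N at the bar's orange grip) so that it is snug, but do not force it. Turn the collar only with the bar, not with the fingers, and leave the other things on the bench alone. Then lay the bar back in its rest.

Things in the scene. Friction and masses are not known exactly. Their poses are not given: they have to be found in the camera images.
- clamp: mould clamp fixed to the bench: plywood baseboard 200 x 200 x 20 mm, two-part mould (blue, grey; 150 mm along x, 160 mm along y, top at 70 mm), steel plate 128 x 150 mm with its top at 80 mm, brass washer of radius 36 mm with its top at 92 mm. Origin: centre of the underside, on the collar's axis; -x faces the robot, z up
- pin_a (a point): top, 122 mm above the bench, of one of four upright steel pins of radius 5 mm on the clamp, at x = +-45, y = +-58 mm in the clamp's frame (this one -45, +58). The bar strikes them: on the robot's side it can sweep only about 43 degrees to either side of the clamp's -x direction, so it must be moved from hole to hole
- pin_b (a point): top of the other front pin, at x = -45, y = -58 mm in the clamp's frame
- collar: threaded brass collar, radius 40 mm, 32 mm high. Origin: on its axis, half-way up, at hole level (108 to 111 mm above the bench; it sinks 6 mm per turn). z up. It turns clockwise seen from above against a steady friction of 0.3 N m, for 95 to 130 degrees in all, to a hard stop whose place differs each time and can only be felt: the torque rises sharply. It stays where left
- hole_mouth (a point): mouth of one of the collar's six like, level, radial holes, 40 mm from the axis in the direction of the collar's x; the others follow every 60 degrees, each under a dark line on the collar's top. A hole is 13.6 mm wide, 16 mm high and 25 mm deep (it ends 15 mm from the axis)
- spindle_top (a point): centre of the upper end of the steel post (radius 12 mm) on which the collar is threaded, 150 mm above the bench; it sticks out 26 mm above the collar and does not turn
- bar: the loose tommy bar: round steel bar, 12 mm diameter, round ends, 200 mm long, 0.2 kg; around its middle an orange square grip sleeve, 50 mm long, 18 x 18 mm. Origin: centre of the bar; x along it; both ends alike. Fully in a hole its centre is 115 mm from the collar's axis. Gripped there, about 7 N turn the collar freely; at the stop a pull of 13 to 18 N is snug, over 22 N is too much
- rest_mid (a point): where the centre of the bar lies in its rest, 50 mm above the bench; x along the bar, z up. The wooden rest is fixed: base 190 x 70 x 12 mm, and two notched uprights at x = +-68 mm, each with a notch 22 mm wide whose floor is 44 mm and whose horns are 60 mm above the bench
- tray: bystander, fixed: black plastic tray 160 x 110 x 35 mm; origin: centre of the underside
- screwdriver: bystander: loose screwdriver lying on the bench
- spraycan: bystander: standing grey spray can, radius 26 mm, 150 mm high
- tape: bystander: roll of blue tape lying flat, outer radius 45 mm, 24 mm high
- cup: bystander: blue cup, radius 36 mm, 85 mm high
- jar: bystander: white jar with blue cap, radius 27 mm, 70 mm high
- offcut: bystander: loose wooden block 70 x 50 x 20 mm
Things that resemble listed ones, but are neither listed nor needed, are in the scene too. Of the things like the bar, leave any that is green or purple; of the rest the smaller one is meant.

How it is judged (in metres and radians):
On the way, in this order (a step that is already met when the one before it is completed fails the run):
1. an end of the bar is in a hole of the collar, level and to depth (bar centre within 124 mm of the collar's centre) (distance between bar and collar below 0.124 m and z of bar in the frame of collar between -0.012 and 0.012 m), for 0.1 s.
2. the collar is home and pulled snug with the bar: within 0.12 rad (7 degrees) of its hard stop, with more than 30 N between bar and collar (angle between the x axis of collar and the x axis of spindle_top, either way round below 0.12 rad and contact force between bar and collar above 30 N), for 0.1 s.
At the end, for the whole second after the job is handed in: The collar is within 0.12 rad of its hard stop, and the bar lies at rest in both notches of its rest, its centre within 25 mm of where it belongs (angle between the x axis of collar and the x axis of spindle_top, either way round below 0.12 rad and horizontal distance between bar and rest_mid below 0.025 m and z of bar in the frame of rest_mid between -0.006 and 0.006 m and angle between the x axis of bar and the x axis of rest_mid, either way round below 0.15 rad and linear speed of bar below 0.02 m/s); the robot touches nothing.
It fails at once if the collar is forced: more than 150 N between bar and collar (contact force between bar and collar above 150 N).
It fails at once if the collar is turned with the fingers (more than 4 N on it) (contact force between the fingers and collar above 4 N).
It fails at once if another thing on the bench is moved by more than 30 mm (distance of any of screwdriver, spraycan, tape, cup, jar, offcut from where it was at the start of the episode above 0.03 m).
It also fails if it takes over 72 s, if anything falls off the work surface, if the arm or the gripper's body presses on something with over 40 N, if the wrist force passes 120 N, or if a joint passes its speed limit or range.

## Working session

There is one attempt and no reset: what is moved stays moved. The work goes in short steps, each a Python script; the robot and the scene stay as the last script left them, time stands still between calls to the robot, and variables do not carry over. Pictures are saved under pics/ and viewed, at most 10 in all, crops included, and the job is handed in when it is done.

```bash
mkdir -p pics
python3 - <<'E'
from station import r
import cv2
for n in("scene","top"):
    s=r.snapshot(n); cv2.imwrite(f"pics/{n}0.png",cv2.resize(s["frame"][:,:,::-1],(800,600),interpolation=cv2.INTER_CUBIC))
    import pickle; pickle.dump(s,open(f"{n}0.pkl","wb"))
    print(n,s["fx"],s["cx"],s["cy"],s["dist_coeffs"],-s["R"].T@s["t"],s["R"])
print(r.sense())
E
```

```text
scene 473.4756682572248 290.7310265922369 210.13037155204094 [-0.16497636  0.          0.          0.          0.        ] [1.19503431 0.5882355  1.29451658] [[-0.66612478  0.74583882  0.00149482]
 [ 0.58892502  0.52720935 -0.6125501 ]
 [-0.45765173 -0.40715446 -0.79043035]]
top 398.4787746879083 280.71886973260507 210.05797996299913 [-0.03219659  0.          0.          0.          0.        ] [0.29987832 0.01479005 1.19416614] [[-1.70717668e-01 -9.85319677e-01  7.82965710e-04]
 [-9.65380404e-01  1.67103807e-01 -2.00292269e-01]
 [ 1.97221077e-01 -3.49492887e-02 -9.79735880e-01]]
{'clock': 0.1, 'joints': array([ 6.75703766e+01,  5.25819824e+00,  7.05760327e+01,  1.42364086e-03,
        1.04268359e+02, -3.24896425e+00]), 'joint_vel': array([ 0.06170975, -0.07907204, -0.11178845,  0.06590752,  0.10604696,
        0.08139325]), 'joint_torque': array([ 1.87387290e-03, -4.47854805e+01, -4.07570493e+01,  7.00206100e-02,
        2.84441700e-02, -1.49106800e-04]), 'tcp_pos': array([0.19714567, 0.56673136, 0.40361554]), 'orientation': array([-1.79897653e+02, -7.19237887e-03,  1.60819684e+02]), 'contact_force': array([ 0.1076659 ,  0.0093926 , -0.01881495]), 'torque': array([-0.0084152 , -0.00232675, -0.04835466]), 'gripper_force': 0.0, 'opening': 0.08767493087773129}
```

View pics/top0.png

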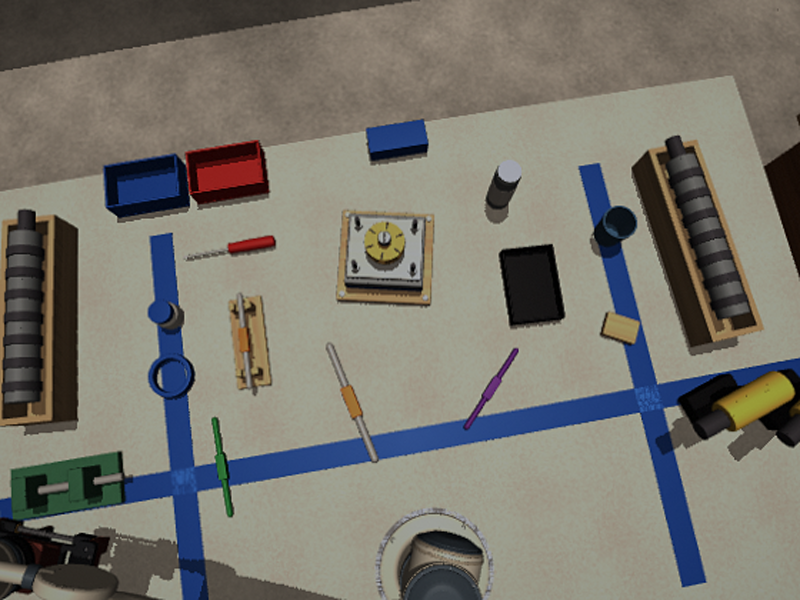

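View pics/scene0.png

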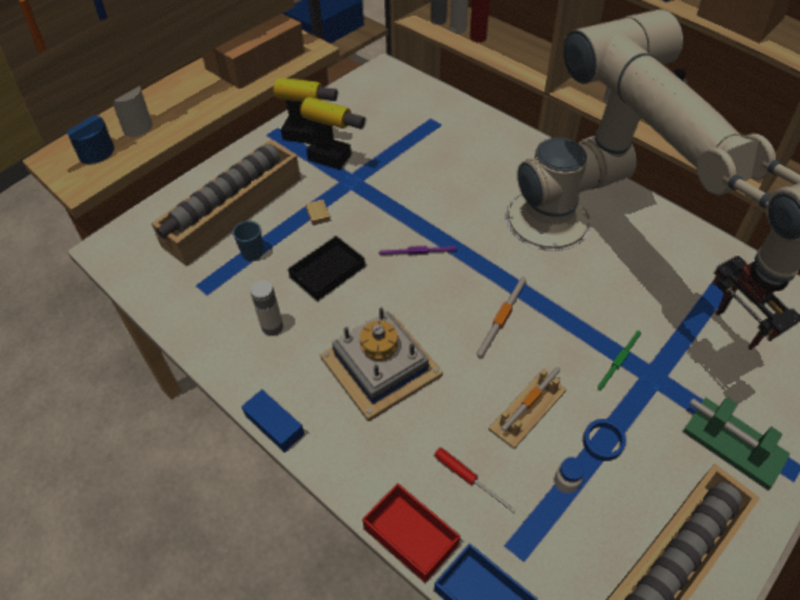

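```bash
cat > h.py <<'E'
import numpy as np, cv2, pickle
from station import r
def cast(s,uv,z):
    K=np.array([[s["fx"],0,s["cx"]],[0,s["fy"],s["cy"]],[0,0,1]])
    p=cv2.undistortPoints(np.array(uv,float).reshape(-1,1,2),K,np.array(s["dist_coeffs"],float)).reshape(-1,2)
    d=np.c_[p,np.ones(len(p))]@s["R"]; c=-s["R"].T@s["t"]
    return c+d*((z-c[2])/d[:,2])[:,None]
def blobs(s,lo,hi,amin=15):
    hsv=cv2.cvtColor(s["frame"],cv2.COLOR_RGB2HSV); m=cv2.inRange(hsv,np.array(lo),np.array(hi))
    n,_,st,c=cv2.connectedComponentsWithStats(m)
    return [(c[i],st[i]) for i in range(1,n) if st[i][4]>=amin],m
def save(s,n,w=800,h=600): cv2.imwrite(f"pics/{n}.png",cv2.resize(s["frame"][:,:,::-1],(w,h),interpolation=cv2.INTER_CUBIC))
E
python3 - <<'E'
from h import *
s=pickle.load(open("top0.pkl","rb"))
b,m=blobs(s,(5,150,90),(16,255,255))
for c,st in b:
    if st[4]>30: print("orange",c.round(1),st,cast(s,c,.057).round(4))
f=lambda x,y,z:cast(s,[[x*.7,y*.7]],z)[0].round(4)
print("spindle",f(384,237,.15)); print("pins near-left,right, far",[f(x,y,.122) for x,y in((355,266),(411,267),(357,222),(414,227))])
print("bar ends",f(239,294,.056),f(250,390,.056))
print("base corners",[f(x,y,.02) for x,y in((337,300),(431,304),(344,211),(433,214))])
E
```

```text
orange [170.  237.3] [167 229   8  18  94] [[0.5043 0.3021 0.057 ]]
orange [248.8 282.6] [245 270   9  23  34] [[0.3389 0.0981 0.057 ]]
spindle [ 0.6372 -0.0114  0.15  ]
pins near-left,right, far [array([0.5977, 0.0533, 0.122 ]), array([ 0.5771, -0.0538,  0.122 ]), array([0.686 , 0.0355, 0.122 ]), array([ 0.6565, -0.0739,  0.122 ])]
bar ends [0.5982 0.2993 0.056 ] [0.4008 0.3003 0.056 ]
base corners [array([0.5594, 0.1057, 0.02  ]), array([ 0.5172, -0.0878,  0.02  ]), array([0.7525, 0.0614, 0.02  ]), array([ 0.7126, -0.1282,  0.02  ])]
```

Run:
```python
from h import *
r.reach([0.56,0.0,0.45],[180,0,-11]); 
s=r.snapshot("wrist"); pickle.dump(s,open("w1.pkl","wb")); save(s,"w1"); print(-s["R"].T@s["t"],s["R"].round(2))
r.reach([0.47,0.30,0.40],[180,0,0])
s=r.snapshot("wrist"); pickle.dump(s,open("w2.pkl","wb")); save(s,"w2"); print(r.sense()["joints"],r.sense()["clock"])
```

```text
[ 0.63179946 -0.01225023  0.4303513 ] [[-0.19 -0.98 -0.  ]
 [-0.95  0.18  0.26]
 [-0.26  0.05 -0.97]]
[ 2.89460624e+01 -1.39762070e+00  7.77071796e+01 -2.73716568e-02
  1.03654499e+02  1.19036983e+02] 3.8083
```

View pics/w1.png

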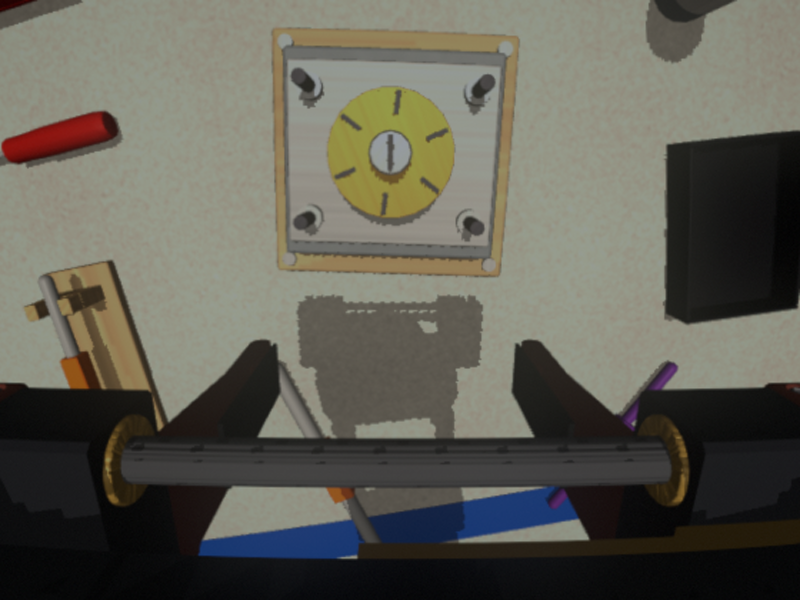

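View pics/w2.png

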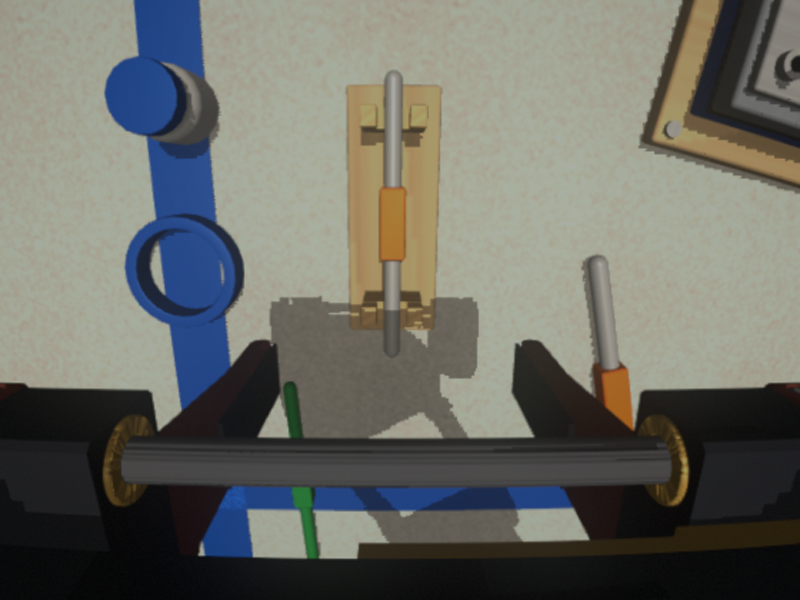

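Run:
```python
from h import *
s=pickle.load(open("w1.pkl","rb"))
hsv=cv2.cvtColor(s["frame"],cv2.COLOR_RGB2HSV)
m=cv2.inRange(hsv,np.array((22,120,80)),np.array((34,255,255)))
n,l,st,c=cv2.connectedComponentsWithStats(m); i=1+np.argmax(st[1:,4]); m=(l==i).astype(np.uint8)
cn=max(cv2.findContours(m,cv2.RETR_EXTERNAL,cv2.CHAIN_APPROX_NONE)[0],key=len)
for z in(.124,.1255):
    P=cast(s,cn[:,0],z)[:,:2].astype(np.float32); print(z,"circle",cv2.fitEllipse(P))
print(cv2.minEnclosingCircle(P))
f=lambda x,y,z:cast(s,[[x*.7,y*.7]],z)[0]
O=f(391,151,.15); print("spindle",O)
pins=[f(*p,.122) for p in((313,88),(475,98),(318,210),(463,218))]; pins=[f(*p,.122) for p in((300,77),(486,80),(301,222),(477,229))]
print("pins",pins,"mean",np.mean(pins,0))
C=np.array(cv2.fitEllipse(P)[0])
fill=np.zeros_like(m); cv2.drawContours(fill,[cn],-1,1,-1)
dark=((fill-m)*(hsv[:,:,2]<110)).astype(np.uint8)
n,l,st,cc=cv2.connectedComponentsWithStats(dark)
for k in range(1,n):
    if st[k,4]>8:
        p=cast(s,cc[k],.1255)[0][:2]-C; print(cc[k]/.7,st[k,4],np.hypot(*p),np.degrees(np.arctan2(p[1],p[0])))
s=pickle.load(open("w2.pkl","rb"))
b,m=blobs(s,(5,150,90),(16,255,255))
for c,st in b:
    if st[4]>200: print("orange",c/.7,st,cast(s,c,.059))
f=lambda x,y,z:cast(s,[[x*.7,y*.7]],z)[0]
print("ends",f(394,72,.05),f(392,355,.05))
print("horns",[f(*p,.06) for p in((369,108),(419,108),(369,312),(417,310))])
```

```text
0.124 circle ((0.6418388485908508, -0.010068085975944996), (0.07314015924930573, 0.07575122267007828), 4.61002254486084)
0.1255 circle ((0.6417896747589111, -0.010078768245875835), (0.07278204709291458, 0.07538032531738281), 4.6101813316345215)
((0.6418988108634949, -0.010832412168383598), 0.03949275240302086)
spindle [ 0.64244751 -0.01154953  0.15      ]
pins [array([0.69750524, 0.03474331, 0.122     ]), array([ 0.6741555 , -0.07673468,  0.122     ]), array([0.61097432, 0.05480324, 0.122     ]), array([ 0.58463176, -0.05738226,  0.122     ])] mean [ 0.6418167 -0.0111426  0.122    ]
[395.57823129 132.65306122] 21 0.013393574319410744 -28.002730141770318
[389.7826087  152.32919255] 92 0.0010751977178576305 -28.39552593233417
[390.05602241 171.83940243] 153 0.010851363084613439 171.51668685232355
[344.54285714 172.91428571] 50 0.030423072463876346 101.1627046427766
orange [392.26403061 225.15943878] [266 131  18  51 224] [[0.50696638 0.30208577 0.059     ]]
orange [617.16068643 394.09182082] [421 257  22  44 641] [[0.37911925 0.13054272 0.059     ]]
ends [0.60620673 0.3007359  0.05      ] [0.40853017 0.30264174 0.05      ]
horns [array([0.58252251, 0.31683263, 0.06      ]), array([0.58247477, 0.28467178, 0.06      ]), array([0.44549433, 0.31883364, 0.06      ]), array([0.44693828, 0.28466283, 0.06      ])]
```

```bash
cat >> h.py <<'E'
A=np.array([0.642,-0.011]); CY=-12.5
def pose(phi,rad,z):
    a=np.radians(phi); return [A[0]+rad*np.cos(a),A[1]+rad*np.sin(a),z+.163],[180,0,phi]
def F(): 
    s=r.sense(); return np.array(s["contact_force"]),np.array(s["torque"]),s
E
python3 - <<'E'
from h import *
s=pickle.load(open("w1.pkl","rb"))
for p in((398,101),(351,122),(344,174),(384,205),(430,185),(437,134)):
    d=cast(s,[[p[0]*.7,p[1]*.7]],.1255)[0][:2]-A; print(np.hypot(*d).round(4),(np.degrees(np.arctan2(d[1],d[0]))%60).round(1))
print(r.inverse_kinematics(*pose(128,.116,.1095)),r.inverse_kinematics(*pose(205,.155,.1095)))
Y=179.5
r.reach([.5073,.302,.30],[180,0,Y]); r.servo_line([.5073,.302,.213],speed=.1)
r.grab(45); r.wait(.3); print(r.sense()["opening"],r.sense()["contact_force"])
r.servo_line([.5073,.302,.32],speed=.15); r.wait(.2)
print(r.sense()["opening"],r.sense()["contact_force"])
p,o=pose(161.2,.165,.16); r.reach(p,o)
p,o=pose(161.2,.165,.1095); r.servo_line(p,o,speed=.1)
r.wait(.2); x=r.sense(); print(x["contact_force"],x["torque"],x["tcp_pos"],p,x["clock"])
w=r.snapshot("wrist"); pickle.dump(w,open("w3.pkl","wb")); save(w,"w3")
t=r.snapshot("scene"); pickle.dump(t,open("s3.pkl","wb")); cv2.imwrite("pics/s3.png",cv2.resize(t["frame"][150:330,180:420,::-1],(800,600),interpolation=cv2.INTER_CUBIC))
E
```

```text
0.0313 40.7
0.0308 41.4
0.032 42.1
0.0322 41.3
0.0315 41.2
0.031 41.2
[  4.63885506   2.38494984  86.87038269   0.          90.74466747
 -33.36114494] [ -12.5161914    -8.34819132   97.23260284    0.           91.11558848
 -127.5161914 ]
0.01760519387278416 [ 0.06598174 -0.39245999  0.01720257]
0.01765702890280289 [-0.60128087  0.07367835 -2.16388953]
[ 0.67840942  0.69177497 -1.62091743] [-0.00733285  0.06333802 -0.03328768] [0.4860185  0.04218668 0.27346554] [np.float64(0.4858028720809101), np.float64(0.042173839713034345), 0.2725] 11.8083
```

View pics/w3.png

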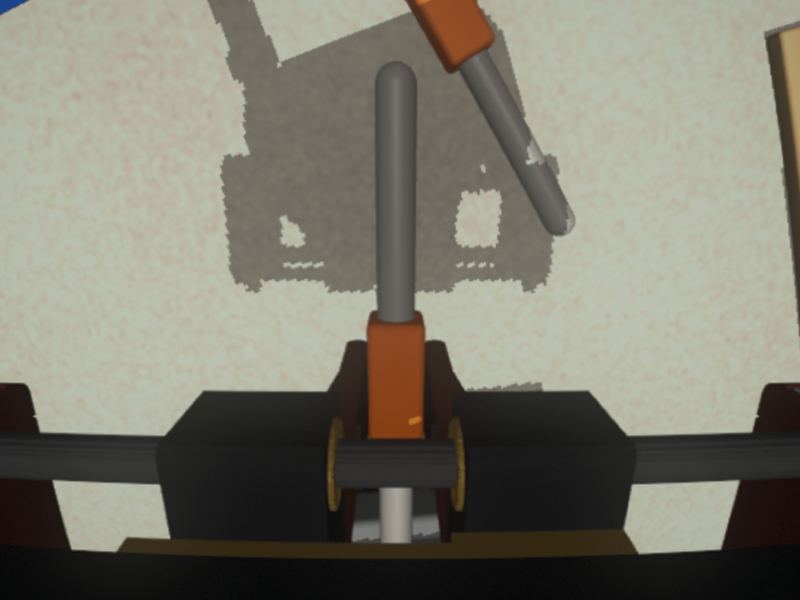

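View pics/s3.png

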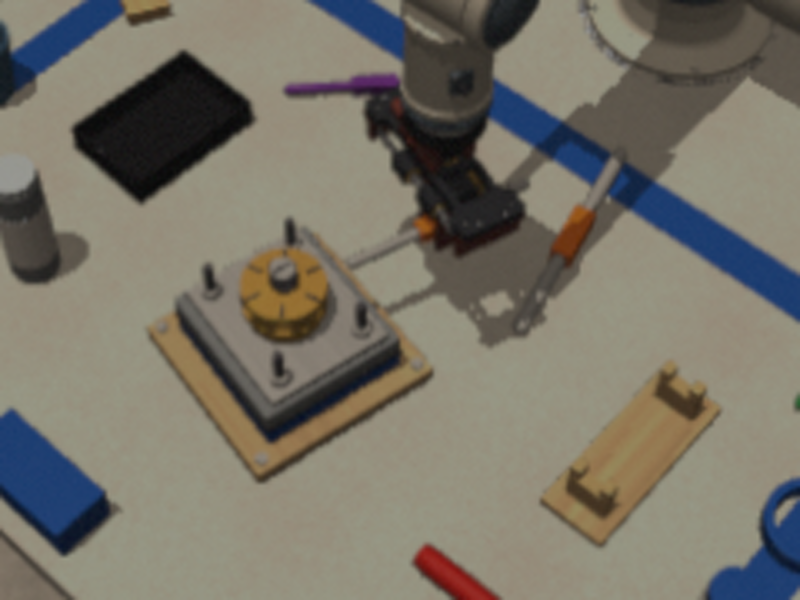

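```bash
cat >> h.py <<'E'
def insert(phi,z,r0,r1=.117,n=8):
    f0=F()[0]; a=np.radians(phi); u=np.array([np.cos(a),np.sin(a),0]); e=np.array([-u[1],u[0],0])
    for rad in np.linspace(r0,r1,n+1)[1:]:
        p,o=pose(phi,rad,z); r.servo_line(p,o,speed=.06)
        f,t,s=F(); d=f-f0; act=np.hypot(*(s["tcp_pos"][:2]-A))
        print("r%.4f act%.4f ax%.1f tan%.1f z%.1f t%s"%(rad,act,d@u,d@e,d[2],s["torque"].round(2)))
        if d@u>8: print("blocked"); return False
    return True
E
python3 - <<'E'
from h import *
insert(161.3,.1095,.165); print(r.sense()["clock"])
E
```

```text
r0.1590 act0.1587 ax0.1 tan0.8 z-0.9 t[-0.03  0.04  0.02]
r0.1530 act0.1527 ax0.1 tan0.3 z-0.7 t[ 0.02 -0.    0.03]
r0.1470 act0.1467 ax-0.7 tan1.0 z0.1 t[0.01 0.03 0.01]
r0.1410 act0.1407 ax0.7 tan0.2 z-0.3 t[ 0.02  0.01 -0.02]
r0.1350 act0.1347 ax-0.1 tan0.7 z-0.5 t[ 0.01 -0.02  0.01]
r0.1290 act0.1287 ax-0.1 tan0.9 z0.1 t[-0.08 -0.01 -0.01]
r0.1230 act0.1227 ax-0.9 tan1.1 z-0.7 t[-0.03 -0.01 -0.01]
r0.1170 act0.1167 ax-1.0 tan0.7 z0.2 t[-0.14 -0.08 -0.05]
13.9083
```

```bash
cat >> h.py <<'E'
def sweep(ph0,ph1,z0,step,f0,rad=.117,sp=.05,lim=11,dz=6/360e3,pr=True):
    """clockwise (phi falls); bar level follows the thread; returns phi reached"""
    n=max(1,int(np.ceil(abs(ph0-ph1)/step)))
    for ph in np.linspace(ph0,ph1,n+1)[1:]:
        p,o=pose(ph,rad,z0-dz*(ph0-ph)); r.servo_line(p,o,speed=sp)
        f,t,s=F(); d=f-f0; a=np.radians(ph); u=np.array([np.cos(a),np.sin(a),0]); e=np.array([-u[1],u[0],0])
        rel=s["tcp_pos"][:2]-A; aa=np.degrees(np.arctan2(rel[1],rel[0]))%360
        if pr: print("ph%.1f act%.2f ax%.1f tan%.1f z%.1f t%s clk%.1f"%(ph,aa,d@u,d@e,d[2],t.round(2),s["clock"]))
        if d@e>lim: return ph,True
    return ph,False
E
python3 - <<'E'
from h import *
f0=np.mean([F()[0]],0); f0=np.array([.5,.5,-1.7])
print(sweep(161.3,128.3,.1095,3,f0,lim=14))
E
```

```text
ph158.3 act158.63 ax0.0 tan4.4 z-0.1 t[-0.72  0.27 -0.43] clk14.2
ph155.3 act155.86 ax1.0 tan8.2 z0.8 t[-1.02  0.55 -0.59] clk14.5
ph152.3 act152.90 ax1.3 tan8.3 z0.8 t[-1.16  0.61 -0.62] clk14.7
ph149.3 act149.91 ax1.3 tan8.4 z0.9 t[-1.15  0.65 -0.66] clk15.0
ph146.3 act146.92 ax0.6 tan9.3 z3.0 t[-1.16  0.64 -0.63] clk15.3
ph143.3 act143.90 ax1.1 tan8.8 z2.4 t[-1.07  0.7  -0.61] clk15.6
ph140.3 act140.90 ax0.9 tan8.9 z1.6 t[-1.08  0.77 -0.64] clk15.8
ph137.3 act137.90 ax0.4 tan9.0 z1.9 t[-1.18  0.77 -0.62] clk16.1
ph134.3 act134.89 ax0.2 tan8.3 z0.6 t[-1.09  0.8  -0.64] clk16.4
ph131.3 act131.88 ax-0.8 tan8.7 z1.7 t[-1.05  0.8  -0.65] clk16.7
ph128.3 act128.89 ax-0.6 tan9.7 z2.4 t[-1.1   0.86 -0.66] clk16.9
(np.float64(128.3), False)
```

```bash
cat >> h.py <<'E'
def hole():
    s=r.sense(); y=np.radians(s["orientation"][2]); T=s["tcp_pos"][:2]; u=np.array([np.cos(y),np.sin(y)])
    # bar axis at the mouth: point 75 mm inward of the grasp point
    m=T-u*.076-A; return np.degrees(np.arctan2(m[1],m[0]))%360+1.15, s["orientation"][2]%360
E
python3 - <<'E'
from h import *
h,y=hole(); print(h,y,r.sense()["orientation"])
p,o=pose(h,.117,.109); r.servo_line(p,o,speed=.05); r.wait(.1); print(F()[:2])
p,o=pose(h,.155,.109); r.servo_line(p,o,speed=.1); r.wait(.2); f0=F()[0]; print(f0)
for a in np.linspace(h,h+60,5)[1:]: p,o=pose(a,.155,.109); r.servo_line(p,o,speed=.15)
r.wait(.2); print(r.sense()["clock"])
ok=insert(h+60,.109,.155,n=7)
print(ok,h+60,r.sense()["clock"])
E
```

```text
131.2315993860602 128.25051914201663 [-1.79735023e+02 -1.30721964e-03  1.28250519e+02]
(array([-1.9670216 , -5.0997057 , -1.64751653]), array([-0.8895173 ,  0.34141064, -0.41338559]))
[ 0.79605118 -0.34670231 -0.78343849]
19.9167
r0.1496 act0.1492 ax0.9 tan-0.3 z-1.5 t[ 0.03  0.03 -0.02]
r0.1441 act0.1439 ax0.6 tan-0.3 z-0.7 t[ 0.04 -0.03  0.01]
r0.1387 act0.1385 ax0.4 tan-0.0 z0.1 t[0.01 0.02 0.03]
r0.1333 act0.1330 ax-0.5 tan1.3 z-0.4 t[-0.11 -0.1  -0.08]
r0.1279 act0.1276 ax0.5 tan1.9 z-0.8 t[-0.13 -0.22 -0.12]
r0.1224 act0.1221 ax-0.3 tan1.4 z-0.4 t[-0.21 -0.24 -0.14]
r0.1170 act0.1167 ax-1.0 tan2.6 z-1.1 t[-0.29 -0.21 -0.16]
True 191.2315993860602 21.6667
```

Run:
```python
from h import *
f0=np.array([.6,-.2,-1.2])
ph,st=sweep(191.2,128.3,.109,4,f0,lim=13); print(ph,st)
if not st:
    h,y=hole(); h+=.8; z=.108; print(h)
    p,o=pose(h+.5,.117,z); r.servo_line(p,o,speed=.05)
    p,o=pose(h,.155,z); r.servo_line(p,o,speed=.1)
    for a in np.linspace(h,h+60,5)[1:]: p,o=pose(a,.155,z); r.servo_line(p,o,speed=.15)
    r.wait(.2); print(F()[0],insert(h+60,z,.155,n=7),h+60,r.sense()["clock"])
```

```text
ph187.3 act187.71 ax0.0 tan6.7 z-0.9 t[-1.03 -0.26 -0.53] clk22.0
ph183.3 act183.92 ax-0.5 tan8.6 z-1.4 t[-1.26 -0.18 -0.61] clk22.3
ph179.4 act180.01 ax-0.0 tan7.9 z-0.9 t[-1.29 -0.1  -0.6 ] clk22.6
ph175.5 act176.10 ax-0.5 tan8.1 z-0.6 t[-1.33 -0.05 -0.62] clk22.9
ph171.5 act172.18 ax-0.7 tan7.7 z0.2 t[-1.29  0.01 -0.58] clk23.2
ph167.6 act168.24 ax0.3 tan8.5 z-0.3 t[-1.38  0.07 -0.61] clk23.5
ph163.7 act164.32 ax-0.9 tan8.1 z0.4 t[-1.34  0.13 -0.65] clk23.8
ph159.8 act160.39 ax-0.8 tan8.5 z0.2 t[-1.33  0.15 -0.57] clk24.1
ph155.8 act156.47 ax-0.7 tan8.2 z0.8 t[-1.34  0.22 -0.64] clk24.4
ph151.9 act152.53 ax-1.1 tan9.2 z0.7 t[-1.38  0.31 -0.63] clk24.8
ph148.0 act148.61 ax-2.1 tan8.5 z0.5 t[-1.37  0.3  -0.56] clk25.1
ph144.0 act144.68 ax-2.0 tan8.5 z0.6 t[-1.41  0.39 -0.63] clk25.4
ph140.1 act140.74 ax-1.3 tan8.3 z0.7 t[-1.35  0.47 -0.66] clk25.7
ph136.2 act136.81 ax-2.7 tan8.0 z0.9 t[-1.37  0.54 -0.69] clk26.0
ph132.2 act132.88 ax-2.7 tan9.5 z1.2 t[-1.33  0.6  -0.68] clk26.3
ph128.3 act128.94 ax-3.1 tan8.6 z1.2 t[-1.38  0.61 -0.67] clk26.6
128.3 False
132.3702257282029
r0.1496 act0.1492 ax-0.2 tan0.6 z-0.6 t[ 0.03 -0.    0.03]
r0.1441 act0.1439 ax-0.0 tan0.7 z-0.8 t[ 0.03  0.03 -0.05]
r0.1387 act0.1385 ax-0.0 tan0.8 z0.2 t[0.06 0.01 0.08]
r0.1333 act0.1330 ax0.3 tan0.8 z0.2 t[0.04 0.02 0.  ]
r0.1279 act0.1276 ax-0.0 tan2.0 z-1.0 t[-0.   -0.04 -0.02]
r0.1224 act0.1222 ax-0.7 tan1.5 z1.2 t[-0.01 -0.01 -0.06]
r0.1170 act0.1167 ax-0.2 tan0.7 z-0.4 t[-0.   -0.09 -0.02]
[-0.04168301  0.29183613 -1.60744165] True 192.3702257282029 31.1
```

Run:
```python
from h import *
f0=np.array([0,.4,-1.6])
ph,st=sweep(192.3,186,.108,3,f0,lim=11.5)
if not st: ph,st=sweep(ph,142,.108,1,f0,lim=11.5)
print(ph,st,hole())
```

```text
ph190.2 act190.43 ax-0.9 tan4.6 z-1.1 t[-0.63 -0.12 -0.37] clk31.4
ph188.1 act188.60 ax0.2 tan6.5 z-0.8 t[-1.07 -0.09 -0.46] clk31.6
ph186.0 act186.63 ax0.3 tan8.1 z0.3 t[-1.24 -0.07 -0.6 ] clk31.9
ph185.0 act185.70 ax0.2 tan8.6 z-0.5 t[-1.27 -0.04 -0.64] clk32.1
ph184.0 act184.71 ax0.3 tan8.6 z-0.4 t[-1.32  0.02 -0.65] clk32.4
ph183.0 act183.72 ax-0.2 tan8.9 z-0.1 t[-1.27 -0.05 -0.63] clk32.6
ph182.0 act182.72 ax0.3 tan8.4 z-0.8 t[-1.27 -0.06 -0.62] clk32.9
ph181.0 act181.71 ax0.3 tan8.9 z0.5 t[-1.3  -0.04 -0.65] clk33.1
ph180.0 act180.72 ax0.4 tan8.4 z-0.5 t[-1.3   0.05 -0.63] clk33.4
ph179.0 act179.73 ax0.1 tan9.6 z-1.1 t[-1.29  0.04 -0.61] clk33.6
ph178.0 act178.73 ax0.0 tan8.6 z-0.1 t[-1.31  0.05 -0.64] clk33.9
ph177.0 act177.73 ax0.7 tan8.6 z0.4 t[-1.28  0.08 -0.59] clk34.1
ph176.0 act176.73 ax0.4 tan9.8 z0.2 t[-1.29  0.05 -0.6 ] clk34.4
ph175.0 act175.73 ax0.7 tan8.1 z-0.3 t[-1.36  0.14 -0.64] clk34.6
ph174.0 act174.73 ax-0.2 tan8.2 z-0.1 t[-1.31  0.07 -0.7 ] clk34.9
ph173.0 act173.73 ax-0.3 tan8.6 z0.1 t[-1.32  0.11 -0.65] clk35.1
ph172.0 act172.73 ax-0.6 tan8.3 z-0.0 t[-1.32
[... 321 characters left out ...]
1 t[-1.37  0.23 -0.63] clk36.6
ph166.0 act166.74 ax0.4 tan7.8 z0.2 t[-1.35  0.28 -0.67] clk36.9
ph165.0 act165.72 ax-0.8 tan7.5 z1.5 t[-1.3   0.26 -0.66] clk37.1
ph164.0 act164.72 ax-0.4 tan8.9 z0.7 t[-1.32  0.31 -0.63] clk37.4
ph163.0 act163.73 ax-0.1 tan8.8 z0.1 t[-1.33  0.24 -0.68] clk37.6
ph162.0 act162.73 ax-0.3 tan7.4 z0.5 t[-1.31  0.31 -0.61] clk37.9
ph161.0 act161.79 ax-0.9 tan9.9 z0.6 t[-1.36  0.35 -0.69] clk38.1
ph160.0 act160.90 ax-0.4 tan9.7 z1.5 t[-1.56  0.45 -0.76] clk38.4
ph159.0 act159.99 ax-0.2 tan11.0 z1.9 t[-1.72  0.58 -0.91] clk38.6
ph158.0 act159.07 ax0.4 tan12.2 z0.9 t[-1.76  0.65 -0.93] clk38.9
158.0 True (np.float64(162.48585560769516), np.float64(157.85774753831362))
```

Run:
```python
from h import *
f0=np.array([0,.4,-1.6]); ph=158.; yo=0.
for i in range(14):
    p,o=pose(ph,.117,.1075); o[2]+=yo; r.servo_line(p,o,speed=.03); r.wait(.05)
    v=[F() for _ in range(3)]; d=np.mean([x[0] for x in v],0)-f0; tz=np.mean([x[1][2] for x in v]); s=v[-1][2]
    a=np.radians(ph); e=np.array([-np.sin(a),np.cos(a),0]); u=np.array([np.cos(a),np.sin(a),0]); f=d@e
    n2=(f*.076+tz)/.025; S=abs(n2)+abs(f+n2); rel=s["tcp_pos"][:2]-A
    print("ph%.1f yo%.1f act%.2f yaw%.2f F%.1f ax%.1f z%.1f tz%.2f T%.2f N2 %.0f S %.0f clk%.1f"%(ph,yo,np.degrees(np.arctan2(rel[1],rel[0]))%360,s["orientation"][2],f,d@u,d[2],tz,f*.116+tz,n2,S,s["clock"]))
    if S>70 or f>16.5: break
    if tz<-.4 and yo>-9: yo-=1
    if f<14.5: ph-=.6
```

```text
ph158.0 yo0.0 act159.11 yaw157.86 F12.6 ax0.0 z1.0 tz-0.87 T0.59 N2 3 S 20 clk39.1
ph157.4 yo-1.0 act158.35 yaw156.29 F10.9 ax0.5 z1.8 tz-0.75 T0.52 N2 3 S 17 clk39.5
ph156.8 yo-2.0 act157.56 yaw154.74 F9.1 ax-0.8 z0.9 tz-0.44 T0.62 N2 10 S 29 clk39.8
ph156.2 yo-3.0 act156.76 yaw153.19 F6.7 ax-1.5 z1.0 tz-0.25 T0.52 N2 10 S 27 clk40.0
ph155.6 yo-3.0 act156.22 yaw152.59 F7.9 ax-0.7 z0.7 tz-0.17 T0.75 N2 17 S 42 clk40.4
ph155.0 yo-3.0 act155.68 yaw151.98 F8.6 ax-0.3 z1.5 tz-0.26 T0.74 N2 16 S 40 clk40.6
ph154.4 yo-3.0 act155.15 yaw151.37 F9.4 ax-1.2 z0.4 tz-0.23 T0.86 N2 19 S 48 clk41.0
ph153.8 yo-3.0 act154.61 yaw150.76 F9.3 ax-1.0 z1.7 tz-0.25 T0.83 N2 18 S 46 clk41.2
ph153.2 yo-3.0 act154.07 yaw150.15 F10.1 ax-1.1 z1.2 tz-0.28 T0.90 N2 20 S 49 clk41.5
ph152.6 yo-3.0 act153.53 yaw149.54 F10.6 ax-1.1 z1.2 tz-0.22 T1.01 N2 23 S 57 clk41.9
ph152.0 yo-3.0 act152.98 yaw148.94 F11.9 ax-1.1 z2.2 tz-0.30 T1.08 N2 24 S 60 clk42.1
ph151.4 yo-3.0 act152.47 yaw148.33 F12.5 ax-0.9 z1.0 tz-0.28 T1.17 N2 27 S 66 clk42.5
ph150.8 yo-3.0 act151.92 yaw147.72 F12.5 ax-0.8 z1.5 tz-0.27 T1.18 N2 27 S 67 clk42.8
ph150.2 yo-3.0 act151.38 yaw147.11 F14.1 ax-0.9 z1.9 tz-0.35 T1.29 N2 29 S 72 clk43.0
```

Run:
```python
from h import *
print(hole(),r.sense()["opening"],r.sense()["gripper_force"])
t=r.snapshot("scene"); pickle.dump(t,open("s4.pkl","wb")); cv2.imwrite("pics/s4.png",cv2.resize(t["frame"][200:290,205:325,::-1],(800,600),interpolation=cv2.INTER_CUBIC))
```

```text
(np.float64(160.42516845346313), np.float64(147.1106961782417)) 0.017454714523255997 45.046618580818176
```

View pics/s4.png

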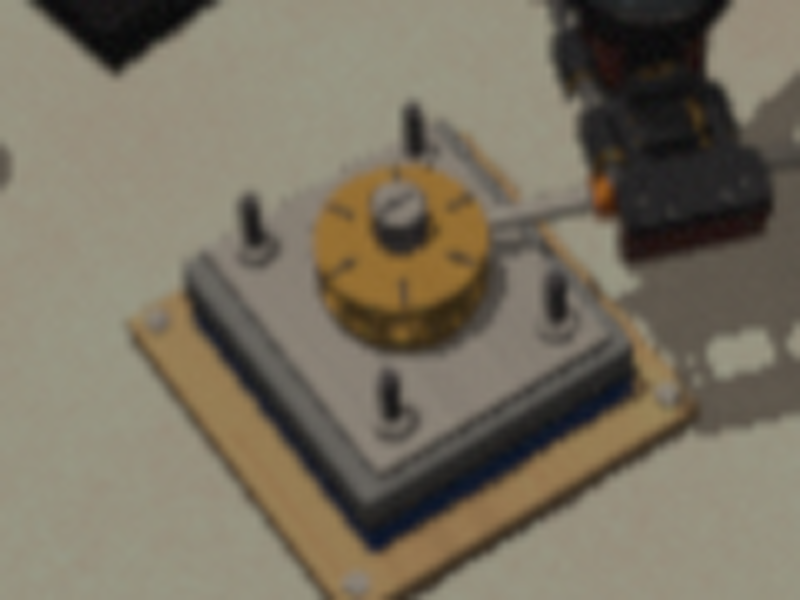

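Run:
```python
from h import *
s=pickle.load(open("s4.pkl","rb"))
P=np.array([(341,212),(396,172),(460,200),(461,257),(404,292),(341,267)])*.15+[205,200]
for z in(.1245,):
    q=cast(s,P,z)[:,:2]; c=q.mean(0); d=q-c; print(c,np.hypot(*d.T).round(4),(np.degrees(np.arctan2(d[:,1],d[:,0]))%360).round(1))
s=pickle.load(open("s3.pkl","rb"))
print(F()[:2])
```

```text
[ 0.63944654 -0.00905011] [0.0297 0.0341 0.0321 0.0305 0.0321 0.032 ] [289.  227.1 166.4 106.4  46.4 347.3]
(array([ -6.44519951, -12.28603375,   0.53247223]), array([-2.06637309,  0.86327162, -0.33701551]))
```

Run:
```python
from h import *
s=pickle.load(open("s4.pkl","rb"))
f=s["frame"][222:250,270:305]; g=cv2.resize(f,(800,640),interpolation=cv2.INTER_CUBIC); cv2.imwrite("pics/s4b.png",g[:600,:,::-1])
P=np.array([(498,219),(590,200)])*.15+[205,200]
q=cast(s,P,.110)[:,:2]; d=q[1]-q[0]; print(q,np.degrees(np.arctan2(d[1],d[0])),[np.degrees(np.arctan2(*(x-A)[::-1])) for x in q])
S=r.sense(); print(S["tcp_pos"],S["orientation"])
```

```text
[[0.59711791 0.01144594]
 [0.56103587 0.03575553]] 146.03063266184787 [np.float64(153.42994799100876), np.float64(149.99423343999152)]
[0.5396424  0.04485008 0.27014802] [-1.79594955e+02 -3.05348335e-02  1.47108383e+02]
```

View pics/s4b.png

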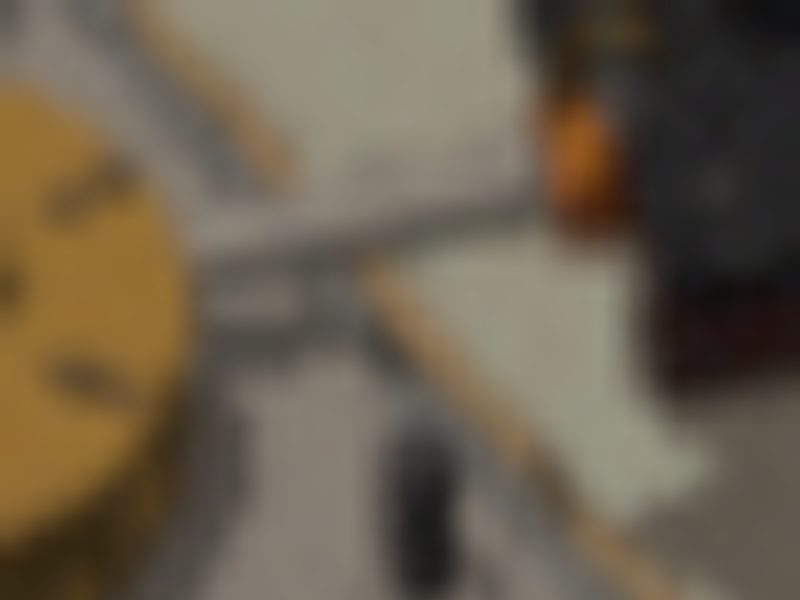

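```bash
cat > prof.py <<'E'
from h import *
def proj(s,X):
    K=np.array([[s["fx"],0,s["cx"]],[0,s["fy"],s["cy"]],[0,0,1]])
    return cv2.projectPoints(np.array(X,float).reshape(-1,1,3),cv2.Rodrigues(s["R"])[0],np.array(s["t"],float),K,np.array(s["dist_coeffs"],float))[0].reshape(-1,2)
def lines(s,z,c=A):
    g=cv2.cvtColor(s["frame"],cv2.COLOR_RGB2GRAY).astype(np.float32); v=[]
    for th in range(60):
        X=[[c[0]+R*np.cos(np.radians(th+60*k)),c[1]+R*np.sin(np.radians(th+60*k)),z] for k in range(6) for R in(.027,.03,.033)]
        p=proj(s,X).astype(np.float32); v.append(cv2.remap(g,p[:,:1],p[:,1:],cv2.INTER_LINEAR).mean())
    w=np.clip(np.median(v)-np.array(v),0,None)**2; return np.degrees(np.angle((w*np.exp(1j*np.radians(np.arange(60)*6))).sum()))/6%60
E
python3 - <<'E'
from prof import *
for n,z in(("w1",.1265),("scene0",.1265),("s3",.1265),("s4",.1245)):
    s=pickle.load(open(n+".pkl","rb")); print(n,lines(s,z),lines(s,z,(.6395,-.009)))
for th in(152,155,158,161,166.7):
    a=np.radians(th); p=proj(s,[[A[0]+R*np.cos(a),A[1]+R*np.sin(a),.108] for R in(.05,.0935)]); print(th,((p-[205,200])/.15).round(0).tolist())
E
```

```text
w1 41.43853290229796 41.505056202995334
scene0 41.32177742638208 40.45067361844285
s3 41.398465342755486 40.51629026118607
s4 47.166199040349674 45.93447390591044
152 [[499.0, 224.0], [588.0, 197.0]]
155 [[497.0, 219.0], [584.0, 189.0]]
158 [[494.0, 215.0], [579.0, 181.0]]
161 [[492.0, 211.0], [574.0, 174.0]]
166.7 [[486.0, 203.0], [564.0, 160.0]]
```

Run:
```python
from prof import *
f0=np.array([0,.4,-1.6])
def rep(ph):
    v=[F() for _ in range(3)]; d=np.mean([x[0] for x in v],0)-f0; tz=np.mean([x[1][2] for x in v]); s=v[-1][2]
    a=np.radians(ph); f=d@np.array([-np.sin(a),np.cos(a),0]); n2=(f*.076+tz)/.025
    print("ph%.1f F%.1f z%.1f tz%.2f N2 %.0f S %.0f clk%.1f"%(ph,f,d[2],tz,n2,abs(n2)+abs(f+n2),s["clock"])); return f
ph=150.2; yo=-3
for k in range(3):
    ph-=.5; yo-=.3
    p,o=pose(ph,.117,.1075); o[2]+=yo; r.servo_line(p,o,speed=.03); r.wait(.1)
    if rep(ph)>14.8: break
r.wait(.3); rep(ph)
for ph,yo in((154,-3),(158,-1),(162,0),(164.5,0),(165.8,0)):
    p,o=pose(ph,.117,.1075); o[2]+=yo; r.servo_line(p,o,speed=.05); r.wait(.05); f=rep(ph)
    if f<.8: break
t=r.snapshot("scene"); print(lines(t,.1245),ph)
```

```text
ph149.7 F14.1 z1.9 tz-0.22 N2 34 S 82 clk43.5
ph149.2 F13.1 z1.7 tz-0.09 N2 36 S 86 clk43.8
ph148.7 F12.9 z0.7 tz-0.05 N2 37 S 88 clk44.1
ph148.7 F14.2 z1.1 tz0.05 N2 45 S 104 clk44.5
ph154.0 F9.8 z1.0 tz-0.27 N2 19 S 48 clk44.9
ph158.0 F9.9 z1.5 tz-0.70 N2 2 S 14 clk45.2
ph162.0 F8.3 z0.5 tz-0.54 N2 4 S 16 clk45.6
ph164.5 F6.4 z-0.2 tz-0.39 N2 4 S 14 clk45.9
ph165.8 F5.2 z-1.1 tz-0.32 N2 3 S 11 clk46.2
47.95654340849889 165.8
```

Run:
```python
from prof import *
p,o=pose(167.8,.117,.1075); r.servo_line(p,o,speed=.05); r.wait(.1); print(F()[:2])
p,o=pose(167.8,.165,.1075); r.servo_line(p,o,speed=.1); r.wait(.1); print(F()[:2])
p,o=pose(167.8,.165,.16); r.servo_line(p,o,speed=.15)
r.reach([.5073,.302,.30],[180,0,179.5]); r.wait(.1)
t=r.snapshot("scene"); print(lines(t,.1245),lines(r.snapshot("top"),.1245)); w=r.snapshot("wrist"); save(w,"w5"); print(r.sense()["tcp_pos"],r.sense()["clock"])
```

```text
(array([ 0.71437892, -0.6546539 , -2.49591833]), array([-0.2101756 , -0.02274586, -0.10111377]))
(array([-0.16053751, -1.1769789 , -1.51277761]), array([ 0.00738826, -0.03831411,  0.00549093]))
48.0381837919544 47.04504307264422
[0.50769075 0.30082564 0.30045643] 49.1667
```

View pics/w5.png

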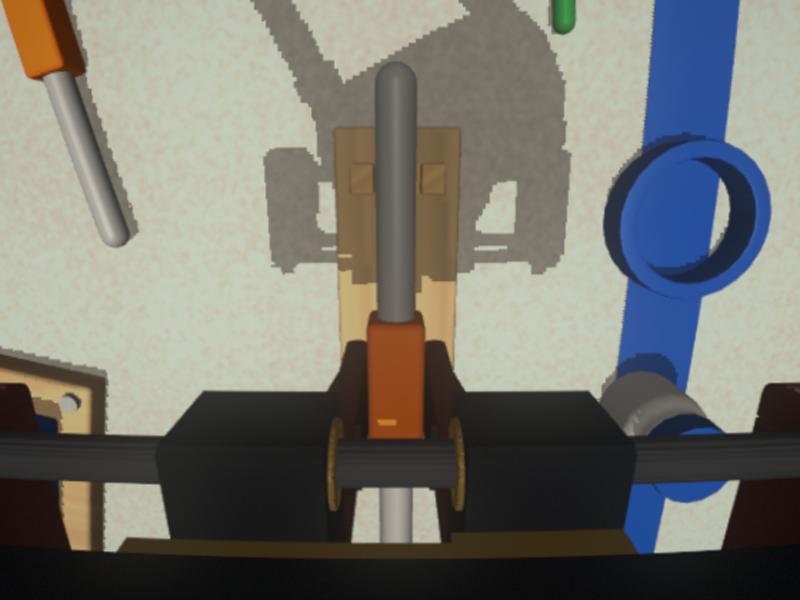

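Run:
```python
from prof import *
r.servo_line([.5073,.302,.24],speed=.12); f0=F()[0]
for z in(.225,.218,.214,.2125):
    r.servo_line([.5073,.302,z],speed=.06); d=F()[0]-f0; print(z,d.round(1))
    if d[2]>6: break
r.let_go(); r.wait(.3)
r.servo_line([.5073,.302,.33],speed=.15); r.reach([.44,.302,.40],[180,0,0]); r.wait(.2)
w=r.snapshot("wrist"); save(w,"w6"); b,m=blobs(w,(5,150,90),(16,255,255))
for c,st in b:
    if st[4]>200: print("orange",c/.7,st,cast(w,c,.059))
print(r.sense()["clock"],lines(r.snapshot("top"),.1245))
```

```text
0.225 [ 0.5  0.6 -0.8]
0.218 [-1.2  0.1  0.3]
0.214 [-0.7  0.1 -0.7]
0.2125 [-0.4  0.5  1.3]
orange [624.54659752 369.40122584] [426 233  23  52 909] [[0.36922745 0.13040573 0.059     ]]
56.3167 46.99972299892512
```

View pics/w6.png

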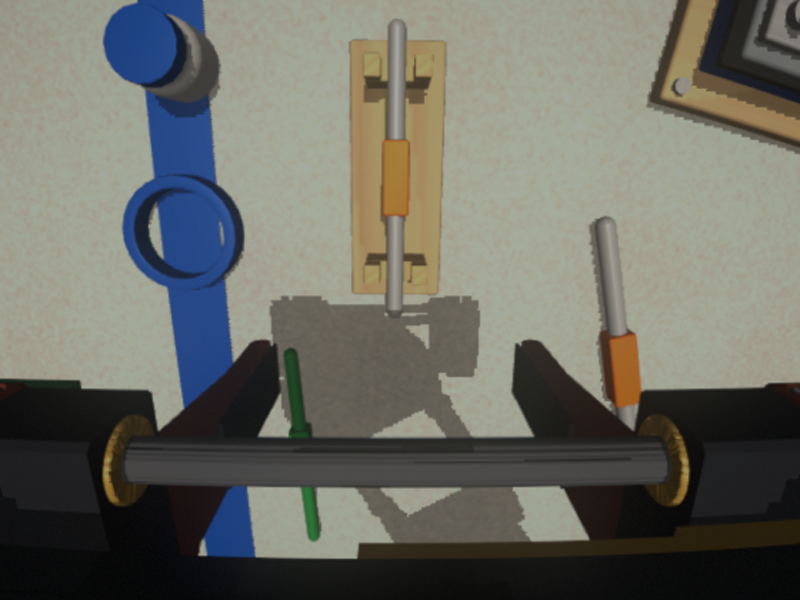

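The bar lies in both notches, with its grip at (396,178) centred between the uprights. The collar is still at its stop.

```bash
python3 -c "
from station import r
print(r.hand_in())"
```

```text
the job is handed in; nothing more can be done
None
```

The job is handed in, with no verdict returned: the collar turned about 114° to its stop, was pulled snug at about 14 N (30 N bar-to-collar contact only inferred from wrist forces), and the bar is back in its rest.

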